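Restock the incense-tin lane oldest first

TASK

Restock the incense-tin lane oldest first: draw the two older sage-green tins up to the lane's front fence and put the new sage-green tin from the mirror tray behind them, flipping the follower's pawl so that the follower can be slid back out of the way. Finish with the pawl engaged again and the follower run up firmly, so that its spring holds the three upright tins together against the fence; do not jam or tip the tins, and leave the wine-red tin and the other things on the tray and counter where they are.

Things in the scene. Friction and masses are not known exactly. Their poses are not given: they have to be found in the camera images.
- lane: Fixed display lane: white slick floor (friction about 0.2) between low dark side rails, 84 mm wide, turned differently each time. Origin: underside, centre line, 176 mm behind its front end and 194 mm before its rear end; x runs along the lane from front to REAR, y across, z up. Floor top 8 mm above the counter, 68 mm wide between the rails, whose tops are 24 mm above the counter
- lane_front (a point): Point on the lane's floor, on the centre line, 160 mm in front of the lane's origin, axes as the lane's. The front fence, clear with gold edge and clips, 59 mm high above the counter, is clipped across the lane with its inner face anywhere from this point to 20 mm behind it. Its thin pane gives about 1 mm per 5 N. Its place is not measured: feel for it with the row
- follower: Black ratchet carriage sliding along the lane behind the tins, friction about 1.5 N; axes as the lane's. Origin: on the centre line at counter height, below the front of the relaxed presser. In the lane's frame it travels from x = -21 mm (foremost) to +54 mm (fully back, a stop). It always goes forward; engaged, its pawl stops it going back after up to 5 mm of slack (teeth 5 mm apart)
- presser_rest (a point): Where the middle of the front face of the follower's cream presser plate is when relaxed (47 mm above the follower's origin; moves with the follower). The plate is 60 mm wide, 70 mm high and sprung: pushed, it yields up to 16 mm to the rear, 3 N at first, 8 N fully pressed, then solid
- grip (a point): Grasping place on the follower's upright gold fin, 80 mm above the counter, 44 mm behind the follower's origin. The fin is 10 mm thick across the lane, 28 mm long along it and reaches from 30 to 98 mm above the counter; the plate in front of it, 27 mm behind the origin, is 58 mm high; pinch it across the lane from above to slide the follower
- pawl_bar (a point): Middle of the red cross bar of the pawl's T-shaped lever: 65 mm long across the lane, 9 mm thick. It lies 66 mm from the lever's pin, which runs across the lane 90 mm behind the follower's origin and 32 mm above the counter. Push the bar to the front or rear with the fingers to swing the lever. Its axes turn with the lever
- pawl (a joint): Angle of the pawl lever, rad. 0 = engaged, leaning 45 degrees from upright to the rear; 0 to 0.2 as its tooth rides on the rack. It grows as the lever is swung up and to the front: clear of the teeth above 0.25, upright at 0.785, flipped (released) at 1.047, leaning 15 degrees to the front. Its own weight keeps it on either side of upright; it moves with under 1 N
- old_front: Older sage-green tin with a cream band and gold lid, the front one in the lane: an upright cylinder 60 mm in diameter and 105 mm high. Origin: centre of its base
- old_back_mid (a point): Centre, half-way up, of the second older tin, just in front of the follower. Same size and look: 60 mm in diameter, 105 mm high, about 0.16 kg
- old_back: The same second older tin; origin at the centre of its base
- new_tin_mid (a point): Centre, half-way up, of the new sage-green tin that stands on the mirror tray at the start. Same size and look as the older ones
- new_tin: The same new tin; origin at the centre of its base
- tray: Round mirror tray with gold edge, 300 mm in diameter, top 10 mm above the counter; fixed. Origin: centre of its underside
- other_tin: Bystander: tin of the same size in wine red, on the tray (it may stand in either of the two free places). Origin: centre of its base
- oval_bottle: Bystander on the tray: amber oval bottle with gold cap, 34 x 70 mm, 116 mm high. Origin: centre of its base
- incense_holder: Bystander on the tray: round green ceramic incense holder, 72 mm in diameter, 36 mm high. Origin: centre of its base
- watch_stand: Bystander on the tray: black silicone watch stand, 60 x 66 mm, about 96 mm high. Origin: centre of its base
- flip_top_glass: Bystander on the tray: glass cylinder with hinged steel flip-top lid, 54 mm in diameter, 103 mm high. Origin: centre of its base
- match_box: Bystander on the counter: wine-red box of long matches, 115 x 65 mm, 24 mm high. Origin: centre of its base
- counter_bell: Bystander on the counter: gold counter bell, 72 mm in diameter, 58 mm high. Origin: centre of its base

How it is judged:
By the outcome, as a careful person would: the job done as asked, in the order asked, and still so for the second after the job is handed in, with the robot touching nothing.
It also fails if it takes over 64 s, if anything falls off the work surface, if the arm or the gripper's body presses on something with over 40 N, if the wrist force passes 120 N, or if a joint passes its speed limit or range.

ROBOT

A 7-joint arm with a two-finger parallel gripper is mounted at the origin on the work surface. World frame = base frame: x ahead of the robot, y to its left, z up, the work surface at z = 0. Lengths are in m, angles in degrees, forces in N, time in s.
With the tool pointing down it reaches from about 0.4 to 0.85 m from the base axis. Payload 10.4 kg.
Tool frame: the origin (TCP) lies at the very end of the fingers, on their centre line; the grasp point (between the pads) lies 19 mm behind it (arm.pinch_z is the distance from the TCP to the grasp point, in m); z points along the fingers, y is the direction in which the jaws open and shut (so a half turn about z gives the same grasp; the last joint's range is limited). The gripper opens to 85 mm and grips with 20 to 120 N. Pads are 22 mm wide; open, the fingers measure 114 mm over their backs; the gripper's body (76 mm by 85 mm) begins 54 mm behind the grasp point. The pads swing forward as they close: fully open they stand 13 mm farther back than shut.
Start: joints at [72.559, 19.034, -3.707, 83.658, 1.238, 77.344, -5.071], TCP at [0.174, -0.6, 0.231] pointing down, gripper open.
Joint ranges: [-148.97, 148.97], [-28.65, 121.19], [-84.17, 76.75], [9.2, 138.47], [-72.65, 252.65], [3.7, 117.97], [-149.18, 149.18]. Speed limits (degrees/s): [127.2, 127.2, 159.86, 159.86, 180, 180, 180].

INTERFACE

Orientations are given as [roll, pitch, yaw] about the fixed x, y, z axes, in that order (R = Rz(yaw) Ry(pitch) Rx(roll)).
In Python, from plant import arm gives the robot as it stands. The module is installed in compiled form; this text tells all that it offers.
- The arm moves only by the tool drive_tool, never from a script. Its argument "moves" is a list of rows, each a list of 2 entries, a list of its own where there are three numbers: the shift along the tool's x, y, z in m, then the turn, a rotation vector about the tool's x, y, z in rad. In form: [[[tx, ty, tz], [wx, wy, wz]], ...]. A call has 1 to 12 rows; each row shifts and turns the pose as measured when the row begins, along the tool's axes as they then stand; what a row does not reach is not made up. A row lasts 1/8 s, in which the tool goes at most 62.5 mm and 10.7 degrees, less where a joint would pass 70% of its speed; a pose out of reach is approached as far as the arm can. A call is refused whole if a number of a shift passes 0.0625 or a number of a turn 0.188, either way. A call with a gripper value outside its range is refused whole. "jaw" is the opening, from -1 (shut) to 1 (fully open), set as the call begins (left out, the last holds). The fingers move at their own pace and stop on an object; the grip force is fixed at half the most. Time passes only in rows, so rows that do not move let the fingers close. It gives the time, the measured TCP pose, the force and the opening at its end, in the units of the state.
- arm.state(): the state, without advancing time (a new reading comes with each control period).
- arm.read_camera(name): name is "scene" or "top" or "wrist"; returns the picture (384x512x3 uint8, red, green, blue); there is no depth.
- arm.camera_params(name): a dict with "intrinsics" (3x3 intrinsics, pixels), "rvec" (rotation vector, rad) and "tvec" (3), from world to camera coordinates, as OpenCV has them. Camera axes: x right, y down, z forward; pixel columns grow to the right and rows downward; lengths in m; the calibration is good to about 2 mm. A picture is of the moment at which its call begins: read the wrist's pose just before it. camera_params takes no time and is no camera call; for the wrist camera it gives the pose at the moment of the call.
- arm.sign_off(): hands the job in, once; it reports no verdict.
The state is a dict: "t": time; "joint_positions": joint angles; "qvel": joint speeds; "joint_torque": joint torques, N m; "tool_pos": TCP position; "orientation": TCP orientation; "contact_force": force on the tool from outside, world axes, zero at the start; "wrist_torque": the same for the moment, N m; "opening": finger opening in m.
Only numpy, scipy, OpenCV 4.12 (cv2) and the standard library are available. Lean on these libraries where they do the work, as an engineer would, in place of code of your own. Each camera call takes 0.05 s, during which the arm holds its last target. There are 200 camera calls.

## Working session

There is one attempt and no reset: what is moved stays moved. The work goes in short steps, Python scripts to look and compute and a tool call to move; the robot and the scene stay as the last step left them, time stands still between calls to the robot, and variables do not carry over. Pictures are saved under pics/ and viewed, about 8 in all and at most 12, crops included, and the job is handed in when it is done.

Besides the shell and the picture viewer there is one more tool, called after "Call:" by a JSON object that holds its "fn" and its "kwargs". drive_tool: Moves the arm, as the interface text tells. Its arguments: {"type":"object","properties":{"moves":{"type":"array","items":{"type":"array"}},"jaw":{"type":"number"}},"required":["moves"]}

```bash
mkdir -p pics
cat > h.py <<'E'
import numpy as np, cv2
from plant import arm
def cam(n):
    p=arm.camera_params(n);R=cv2.Rodrigues(np.array(p["rvec"],float))[0]
    return np.array(p["intrinsics"],float),R,np.array(p["tvec"],float).ravel()
def ray(n,uv,z):
    K,R,t=cam(n);d=R.T@np.linalg.inv(K)@np.array([uv[0],uv[1],1.]);c=-R.T@t
    return c+d*(z-c[2])/d[2]
def proj(n,P):
    K,R,t=cam(n);q=K@(R@np.array(P,float)+t);return q[:2]/q[2]
def snap(n,f,crop=None,s=1):
    im=arm.read_camera(n)[:,:,::-1]
    if crop: im=im[crop[1]:crop[3],crop[0]:crop[2]]
    cv2.imwrite("pics/"+f,cv2.resize(im,None,fx=s,fy=s,interpolation=cv2.INTER_CUBIC))
E
python3 - <<'E'
from h import *
snap("top","top0.png",None,1.56);snap("scene","sc0.png",None,1.56)
for n in("top","scene","wrist"):
    K,R,t=cam(n);print(n,K.round(0).tolist(),(-R.T@t).round(3),R.round(2).tolist())
print(arm.state(),arm.pinch_z)
E
```

```text
top [[476.0, 0.0, 264.0], [0.0, 476.0, 199.0], [0.0, 0.0, 1.0]] [0.2   0.073 1.511] [[-0.06, -1.0, -0.0], [-0.97, 0.06, -0.24], [0.24, -0.01, -0.97]]
scene [[436.0, 0.0, 257.0], [0.0, 436.0, 185.0], [0.0, 0.0, 1.0]] [ 1.445 -0.628  0.836] [[0.63, 0.78, -0.02], [0.42, -0.36, -0.84], [-0.66, 0.52, -0.55]]
wrist [[293.0, 0.0, 254.0], [0.0, 293.0, 193.0], [0.0, 0.0, 1.0]] [ 0.24  -0.581  0.372] [[0.28, -0.96, -0.0], [-0.92, -0.27, 0.27], [-0.26, -0.07, -0.96]]
{'t': 0.1, 'joint_positions': array([72.55940026, 19.06794462, -3.70706296, 83.70164701,  1.23656555,
       77.34482036, -5.07088526]), 'qvel': array([ 0.02341813, -0.06367152,  0.07451015, -0.15268048,  0.02306656,
       -0.0246567 , -0.0157818 ]), 'joint_torque': array([ 2.25046570e-03, -6.26746416e+01,  4.97692684e-02, -3.92434287e+01,
        1.62984326e-02,  6.83511767e-03,  8.33018134e-05]), 'tool_pos': array([ 0.17370555, -0.60001217,  0.23059618]), 'orientation': array([-1.79925426e+02,  2.46535182e-03,  1.61464232e+01]), 'contact_force': array([-0.25887331, -0.45118657, -0.89012401]), 'wrist_torque': array([-0.00924331, -0.02592513,  0.01480392]), 'opening': 0.08564881005679092} 0.0187
```

View pics/top0.png

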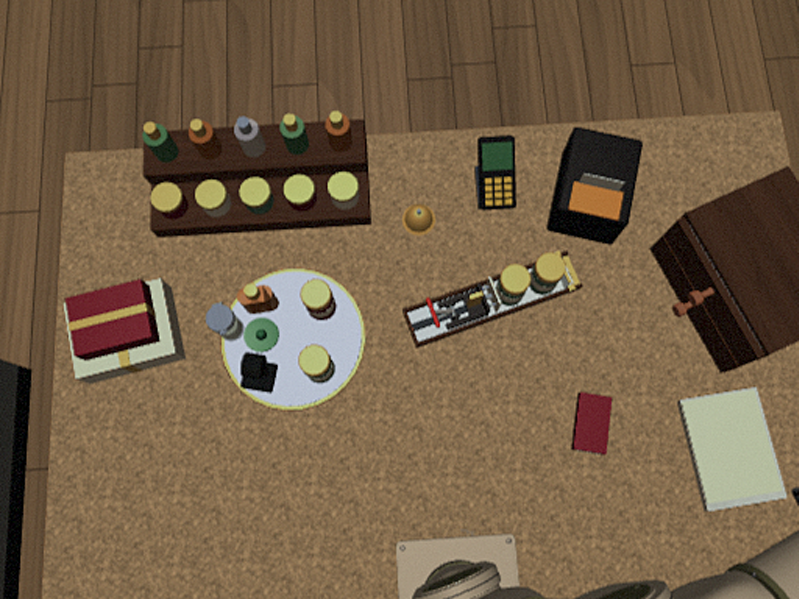

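View pics/sc0.png

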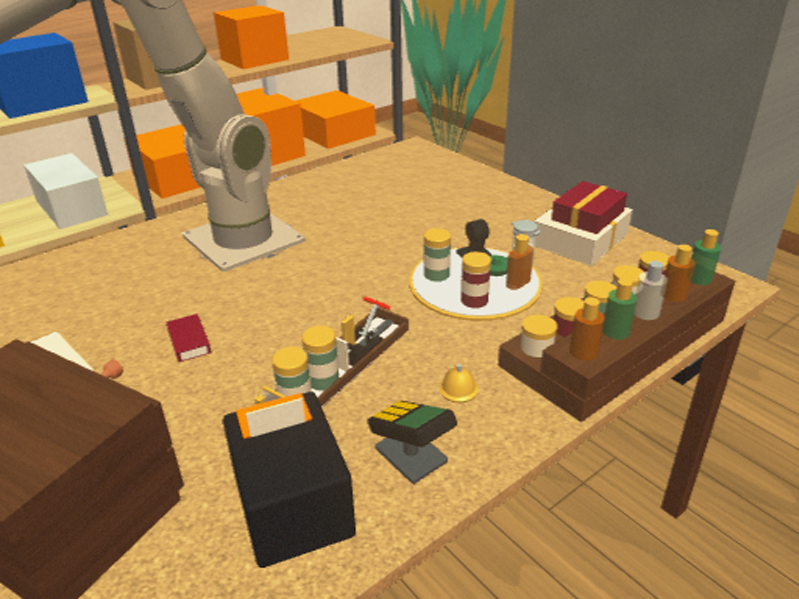

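Run:
```python
from h import *
snap("top","top1.png",(180,155,380,255),4)
```

```text
(no output)
```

View pics/top1.png

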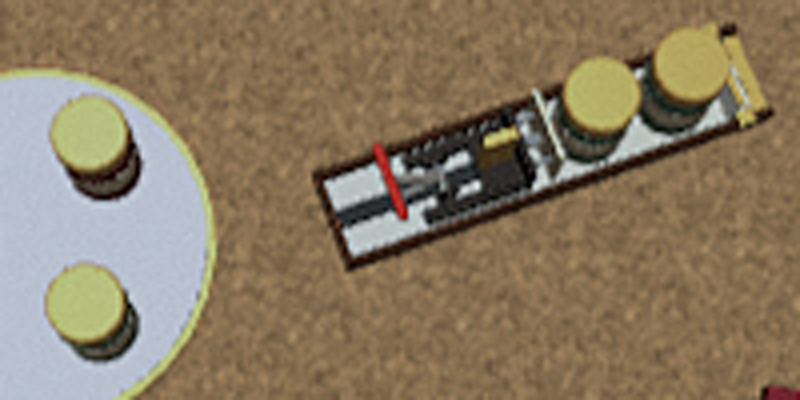

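Run:
```python
from h import *
def g(x,y,z): return ray("top",((x+.5)/4-.5+180,(y+.5)/4-.5+155),z)
C=[g(*p,.024) for p in((318,173),(350,270),(732,25),(772,112))]
for c in C: print(c.round(4))
r=(C[0]+C[1])/2;f=(C[2]+C[3])/2;L=np.linalg.norm(r-f);ex=(r-f)/L
print("len",L,"w",np.linalg.norm(C[0]-C[1]),np.linalg.norm(C[2]-C[3]))
m=(r+f)/2; o=m-ex*.009   # origin 185-176.. centre at +9mm
yaw=np.degrees(np.arctan2(ex[1],ex[0]));ey=np.array([-ex[1],ex[0],0])
print("origin",o,"yaw",yaw)
for n,p in dict(new=(87,303,.115),red=(92,133,.115),back=(602,94,.113),front=(691,64,.113),fin=(500,137,.098),bar1=(380,148,.0787),bar2=(403,214,.0787),pressT=(535,92,.082),pressB=(560,158,.082),fenceL=(728,40,.059),fenceR=(748,122,.059)).items():
    P=g(*p);d=P-o;print(n,P.round(4),"lane",(d@ex).round(4),(d@ey).round(4))
```

```text
[0.5734 0.0694 0.024 ]
[0.4923 0.049  0.024 ]
[ 0.6762 -0.2773  0.024 ]
[ 0.6003 -0.3012  0.024 ]
len 0.3639901094739042 w 0.08356451752140305 0.07956574660334732
origin [ 0.58813572 -0.12363391  0.024     ] yaw 106.82543554476528
new [0.4622 0.2473 0.115 ] lane 0.3915 0.0132
red [0.593  0.2392 0.115 ] lane 0.3459 -0.1097
back [ 0.599  -0.1509  0.113 ] lane -0.0292 -0.0025
front [ 0.6184 -0.2213  0.113 ] lane -0.1023 -0.0007
fin [ 0.5741 -0.0717  0.098 ] lane 0.0538 -0.0016
bar1 [0.5765 0.0202 0.0787] lane 0.141 -0.0305
bar2 [0.5228 0.0062 0.0787] lane 0.1432 0.025
pressT [ 0.6129 -0.1038  0.082 ] lane 0.0119 -0.0294
pressB [ 0.5585 -0.1183  0.082 ] lane 0.0137 0.0268
fenceL [ 0.6526 -0.2644  0.059 ] lane -0.1534 -0.021
fenceR [ 0.5839 -0.2724  0.059 ] lane -0.1412 0.0471
```

```bash
cat >> h.py <<'E'
from scipy.spatial.transform import Rotation as Ro
from scipy.spatial.transform import Slerp
def plan(*wps):
    """wps: (xyz,yaw,nrows); prints tool-axis rows from the present pose"""
    s=arm.state();p=np.array(s["tool_pos"]);R=Ro.from_euler("xyz",s["orientation"],degrees=True);out=[]
    for xyz,yaw,n in wps:
        T=Ro.from_euler("xyz",[180,0,yaw],degrees=True);sl=Slerp([0,1],Ro.concatenate([R,T]));p0=p.copy();R0=R
        for i in range(1,n+1):
            q=p0+(np.array(xyz)-p0)*i/n;Q=sl(i/n)
            a=R.inv().apply(q-p).round(4);w=(R.inv()*Q).as_rotvec().round(3)
            out.append([a.tolist(),w.tolist()]);p=p+R.apply(a);R=R*Ro.from_rotvec(w)
    print(str(out).replace(" ",""),len(out))
E
python3 - <<'E'
from h import *
plan(([.25,-.5,.33],30,3),([.575,-.115,.33],106.8,10))
E
```

```text
[[[0.0337,-0.025,-0.0331],[-0.0,-0.0,-0.081]],[[0.0356,-0.0222,-0.033],[-0.001,-0.0,-0.08]],[[0.0373,-0.0193,-0.0331],[-0.0,-0.0,-0.081]],[[0.0474,-0.0171,0.0],[0.0,-0.0,-0.134]],[[0.0492,-0.0106,0.0],[0.0,-0.0,-0.134]],[[0.0503,-0.0039,0.0],[0.0,-0.0,-0.134]],[[0.0503,0.0028,0.0],[0.0,-0.0,-0.134]],[[0.0494,0.0096,0.0],[0.0,-0.0,-0.134]],[[0.0478,0.016,0.0],[0.0,-0.0,-0.134]],[[0.0452,0.0223,0.0],[0.0,-0.0,-0.134]],[[0.0418,0.0281,0.0],[0.0,-0.0,-0.134]],[[0.0377,0.0335,0.0],[0.0,-0.0,-0.134]],[[0.0328,0.0381,0.0],[0.0,-0.0,-0.134]]] 13
```

Call:
{"fn": "drive_tool", "kwargs": {"moves": [[[0.034,-0.025,-0.033],[0,0,-0.08]],[[0.036,-0.022,-0.033],[0,0,-0.08]],[[0.037,-0.019,-0.033],[0,0,-0.08]],[[0.047,-0.017,0],[0,0,-0.134]],[[0.049,-0.011,0],[0,0,-0.134]],[[0.05,-0.004,0],[0,0,-0.134]],[[0.05,0.003,0],[0,0,-0.134]],[[0.049,0.01,0],[0,0,-0.134]],[[0.048,0.016,0],[0,0,-0.134]],[[0.045,0.022,0],[0,0,-0.134]],[[0.042,0.028,0],[0,0,-0.134]],[[0.038,0.034,0],[0,0,-0.134]]]}}

```text
t: 1.65
tool_pos: [0.5426, -0.1372, 0.3306]
orientation: [-179.8, -0.2, 101.1]
contact_force: [0.6, -1.3, 0.8]
opening: 0.0857
```

Run:
```python
from h import *
plan(([.575,-.115,.33],106.8,5))
```

```text
[[[0.0031,0.0072,0.0001],[-0.001,-0.001,-0.02]],[[0.003,0.0073,0.0001],[-0.0,-0.0,-0.019]],[[0.0028,0.0073,0.0001],[-0.001,-0.001,-0.02]],[[0.0026,0.0074,0.0002],[-0.0,-0.001,-0.02]],[[0.0025,0.0075,0.0001],[-0.001,-0.0,-0.02]]] 5
```

Accurate tracking.

Call:
{"fn": "drive_tool", "kwargs": {"moves": [[[0.005,0.012,0],[0,0,-0.033]],[[0.005,0.012,0],[0,0,-0.033]],[[0.004,0.012,0],[0,0,-0.033]],[[0,0,0],[0,0,0]]]}}

```text
t: 2.15
tool_pos: [0.5764, -0.1126, 0.3296]
orientation: [-179.8, -0.3, 107.3]
contact_force: [0.2, -0.3, -1.0]
opening: 0.0855
```

Run:
```python
from h import *
import pickle
print(arm.state()["tool_pos"],arm.state()["orientation"])
pickle.dump(cam("wrist"),open("w0.pkl","wb"))
snap("wrist","w0.png",None,1.56)
```

```text
[ 0.57644785 -0.11259094  0.32960378] [-179.80225781   -0.2956131   107.27631999]
```

View pics/w0.png

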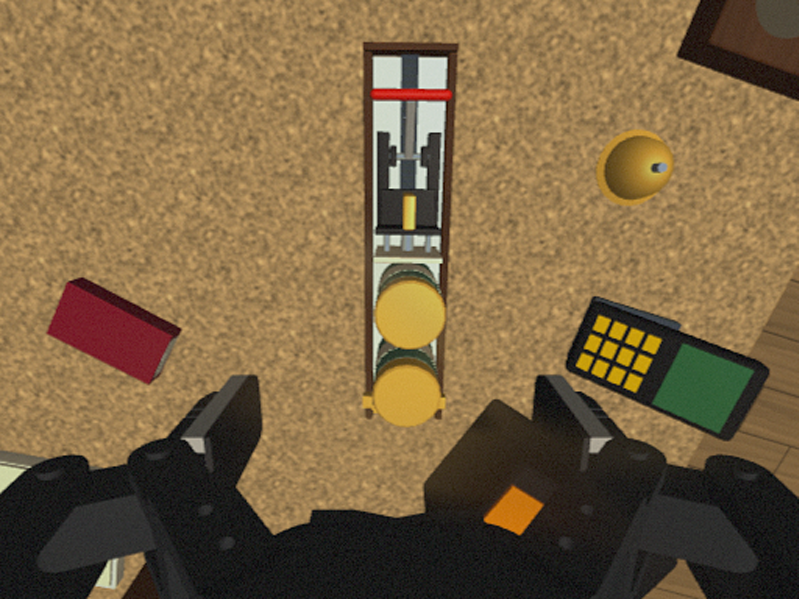

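```bash
cat >> h.py <<'E'
import pickle
def rayc(c,uv,z):
    K,R,t=c;d=R.T@np.linalg.inv(K)@np.array([uv[0],uv[1],1.]);o=-R.T@t
    return o+d*(z-o[2])/d[2]
E
python3 - <<'E'
from h import *
c=pickle.load(open("w0.pkl","rb"))
g=lambda x,y,z:rayc(c,((x+.5)/1.5625-.5,(y+.5)/1.5625-.5),z)
C=[g(*p,.024) for p in((364,43),(458,43),(367,418),(443,418))]
for q in C: print(q.round(4))
r=(C[0]+C[1])/2;f=(C[2]+C[3])/2;L=np.linalg.norm(r-f);ex=(r-f)/L
print(L,np.linalg.norm(C[0]-C[1]),np.linalg.norm(C[2]-C[3]))
o=r-ex*.194;ey=np.array([-ex[1],ex[0],0]);print("o",o,"yaw",np.degrees(np.arctan2(ex[1],ex[0])))
for n,p in dict(back=(410,313,.113),front=(407.5,394,.113),fin=(409,212,.098),finfront=(409,228,.098),finrear=(409,195,.098),barL=(372,94,.0787),barR=(451,94,.0787),pressL=(373,262,.082),pressR=(442,262,.082),clipL=(368,403,.059),clipR=(440,403,.059)).items():
    P=g(*p);d=P-o;print(n,P.round(4),"lane",(d@ex).round(4),(d@ey).round(4))
E
```

```text
[0.4933 0.0506 0.024 ]
[0.5721 0.0749 0.024 ]
[ 0.5986 -0.3011  0.024 ]
[ 0.6777 -0.2763  0.024 ]
0.3669194620289162 0.08243249398493287 0.0828909697272884
o [ 0.5884575  -0.12307212  0.024     ] yaw 106.70349118024924
back [ 0.597  -0.1481  0.113 ] lane -0.0264 -0.001
front [ 0.6171 -0.2181  0.113 ] lane -0.0992 -0.0001
fin [ 0.5722 -0.0719  0.098 ] lane 0.0537 0.0009
finfront [ 0.5761 -0.084   0.098 ] lane 0.041 0.0007
finrear [ 0.5681 -0.0592  0.098 ] lane 0.067 0.0011
barL [0.5172 0.0057 0.0787] lane 0.1438 0.0313
barR [0.5768 0.0242 0.0787] lane 0.1444 -0.0312
pressL [ 0.5561 -0.1226  0.082 ] lane 0.0098 0.0309
pressR [ 0.6129 -0.1049  0.082 ] lane 0.0104 -0.0286
clipL [ 0.5916 -0.265   0.059 ] lane -0.1368 0.0378
clipR [ 0.66   -0.2435  0.059 ] lane -0.1359 -0.0339
```

```bash
cat >> h.py <<'E'
Y=106.75
ex=np.array([np.cos(np.radians(Y)),np.sin(np.radians(Y)),0]);ey=np.array([-ex[1],ex[0],0]);O=np.array([.5885,-.1232,0])
def L(x,y,z): return O+ex*x+ey*y+[0,0,z]
def where():
    s=arm.state();d=s["tool_pos"]-O;f=s["contact_force"]
    print("lane",(d@ex).round(4),(d@ey).round(4),"z",d[2].round(4),"rpy",s["orientation"].round(1),"F",(f@ex).round(1),(f@ey).round(1),f[2].round(1),"open",round(s["opening"],4),"t",s["t"])
E
python3 - <<'E'
from h import *
where()
plan((L(-.0275,0,.2),Y,4),(L(-.0275,0,.055),Y,5))
E
```

```text
lane 0.0132 0.0089 z 0.3297 rpy [-179.8   -0.3  107.2] F -0.2 0.1 0.4 open 0.0855 t 2.2
[[[-0.0104,0.0023,0.0324],[-0.001,-0.001,0.002]],[[-0.0103,0.0022,0.0323],[-0.001,-0.001,0.002]],[[-0.0103,0.0023,0.0324],[-0.001,-0.002,0.002]],[[-0.0102,0.0022,0.0324],[-0.001,-0.001,0.002]],[[0.0,-0.0,0.029],[0.0,0.0,0.0]],[[0.0,-0.0,0.029],[0.0,0.0,0.0]],[[0.0,-0.0,0.029],[0.0,0.0,0.0]],[[0.0,-0.0,0.029],[0.0,0.0,0.0]],[[0.0001,-0.0001,0.029],[0.0,0.0,0.0]]] 9
```

Call:
{"fn": "drive_tool", "kwargs": {"moves": [[[-0.0104,0.0023,0.0324],[-0.001,-0.001,0.002]],[[-0.0104,0.0023,0.0324],[-0.001,-0.001,0.002]],[[-0.0104,0.0023,0.0324],[-0.001,-0.001,0.002]],[[-0.0103,0.0023,0.0324],[-0.001,-0.001,0.002]],[[0,0,0.03],[0,0,0]]]}}

```text
t: 2.82
tool_pos: [0.5967, -0.1572, 0.1691]
orientation: [179.8, 0.3, 106.1]
contact_force: [-0.7, 0.2, 0.2]
opening: 0.0854
```

Run:
```python
from h import *
where()
plan((L(-.0275,0,.055),Y,4))
```

```text
lane -0.035 0.002 z 0.1691 rpy [179.8   0.3 106.1] F 0.4 0.6 0.2 open 0.0854 t 2.825
[[[0.002,0.0003,0.0285],[0.001,0.001,-0.003]],[[0.002,0.0004,0.0285],[0.001,0.002,-0.002]],[[0.002,0.0004,0.0286],[0.001,0.001,-0.003]],[[0.0019,0.0005,0.0285],[0.001,0.002,-0.003]]] 4
```

Call:
{"fn": "drive_tool", "kwargs": {"moves": [[[0.002,0.0003,0.0285],[0.001,0.001,-0.003]],[[0.002,0.0004,0.0285],[0.001,0.002,-0.002]],[[0.002,0.0004,0.0286],[0.001,0.001,-0.003]],[[0.0015,0.0005,0.026],[0.001,0.001,-0.003]],[[0,0,0],[0,0,0]]]}}

```text
t: 3.45
tool_pos: [0.5924, -0.1565, 0.0525]
orientation: [-179.7, 0.1, 106.1]
contact_force: [0.7, -1.5, 0.2]
opening: 0.0858
```

Run:
```python
from h import *
where()
```

```text
lane -0.033 0.0059 z 0.0525 rpy [-1.797e+02  1.000e-01  1.061e+02] F -1.7 -0.2 0.2 open 0.0858 t 3.45
```

Call:
{"fn": "drive_tool", "kwargs": {"moves": [[[0.005,0.006,-0.002],[0,0,-0.011]],[[0,0,0],[0,0,0]]]}}

```text
t: 3.7
tool_pos: [0.5981, -0.1506, 0.0572]
orientation: [-179.9, 0.2, 106.7]
contact_force: [-0.8, -0.1, -0.5]
opening: 0.0856
```

Run:
```python
from h import *
where()
```

```text
lane -0.029 -0.0013 z 0.0572 rpy [-179.9    0.2  106.7] F 0.2 0.8 -0.5 open 0.0856 t 3.7
```

Call:
{"fn": "drive_tool", "kwargs": {"moves": [[[0,0,0],[0,0,0]],[[0,0,0],[0,0,0]],[[0,0,0],[0,0,0]]], "jaw": 0.2}}

```text
t: 4.08
tool_pos: [0.5991, -0.1511, 0.0593]
orientation: [180.0, 0.3, 106.7]
contact_force: [-0.5, 0.1, -2.3]
opening: 0.0586
```

Run:
```python
from h import *
where()
```

```text
lane -0.0297 -0.0022 z 0.0593 rpy [180.    0.3 106.7] F 0.2 0.5 -2.3 open 0.0586 t 4.075
```

Call:
{"fn": "drive_tool", "kwargs": {"moves": [[[-0.004,-0.001,0.0005],[0,0,0]],[[-0.004,-0.001,0.0005],[0,0,0]],[[-0.004,0,0.0005],[0,0,0]],[[-0.003,0,0],[0,0,0]]]}}

```text
t: 4.58
tool_pos: [0.6024, -0.1658, 0.059]
orientation: [179.9, 0.3, 106.7]
contact_force: [-0.0, 1.2, 0.0]
opening: 0.059
```

Run:
```python
from h import *
where()
```

```text
lane -0.0448 -0.0011 z 0.059 rpy [179.9   0.3 106.7] F 1.1 -0.3 0.0 open 0.059 t 4.575
```

Call:
{"fn": "drive_tool", "kwargs": {"moves": [[[-0.003,0,0],[0,0,0]],[[-0.002,0,0],[0,0,0]],[[-0.002,0,0],[0,0,0]]]}}

```text
t: 4.95
tool_pos: [0.6045, -0.172, 0.059]
orientation: [179.9, 0.2, 106.8]
contact_force: [-1.6, 6.5, 5.4]
opening: 0.0589
```

Run:
```python
from h import *
where()
```

```text
lane -0.0513 -0.0012 z 0.059 rpy [179.9   0.2 106.8] F 6.7 -0.3 5.4 open 0.0589 t 4.95
```

Call:
{"fn": "drive_tool", "kwargs": {"moves": [[[0.0005,0,0],[0,0,0]],[[0,0,0],[0,0,0]],[[0,0,0],[0,0,0]],[[0,0,-0.03],[0,0,0]],[[0,0,-0.045],[0,0,0]],[[0,0,-0.045],[0,0,0]]], "jaw": 1}}

```text
t: 5.7
tool_pos: [0.6012, -0.1728, 0.1772]
orientation: [-179.7, 0.0, 106.7]
contact_force: [-0.1, 0.5, 0.0]
opening: 0.0855
```

Run:
```python
from h import *
where()
plan((L(.175,0,.16),Y,5))
```

```text
lane -0.0512 0.0021 z 0.1772 rpy [-179.7    0.   106.7] F 0.5 -0.0 0.0 open 0.0855 t 5.7
[[[0.0452,0.0004,0.0034],[-0.001,0.0,-0.0]],[[0.0453,0.0004,0.0034],[-0.001,0.0,-0.0]],[[0.0452,0.0003,0.0034],[-0.001,0.001,-0.001]],[[0.0453,0.0005,0.0035],[-0.002,-0.0,0.0]],[[0.0452,0.0004,0.0034],[-0.001,-0.0,-0.0]]] 5
```

Call:
{"fn": "drive_tool", "kwargs": {"moves": [[[0.045,0.0004,0],[-0.001,0,0]],[[0.045,0.0004,0],[-0.001,0,0]],[[0.045,0.0004,0],[-0.001,0,0]],[[0.045,0.0004,0],[-0.001,0,0]],[[0.045,0.0004,0],[-0.001,0,0]],[[0,0,0],[0,0,0]]], "jaw": -1}}

```text
t: 6.45
tool_pos: [0.5393, 0.048, 0.1812]
orientation: [179.6, 0.4, 106.5]
contact_force: [0.3, -0.6, 0.1]
opening: 0.0
```

Run:
```python
from h import *
where()
plan((L(.174,0,.062),Y,4))
snap("wrist","w1.png",None,1.56)
```

```text
lane 0.1781 -0.0023 z 0.1812 rpy [179.6   0.4 106.5] F -0.7 -0.1 0.1 open 0.0 t 6.45
[[[-0.0008,-0.0008,0.0298],[0.002,0.002,-0.001]],[[-0.0009,-0.0007,0.0298],[0.002,0.002,-0.001]],[[-0.0009,-0.0007,0.0298],[0.002,0.001,-0.001]],[[-0.001,-0.0006,0.0298],[0.002,0.002,-0.001]]] 4
```

View pics/w1.png

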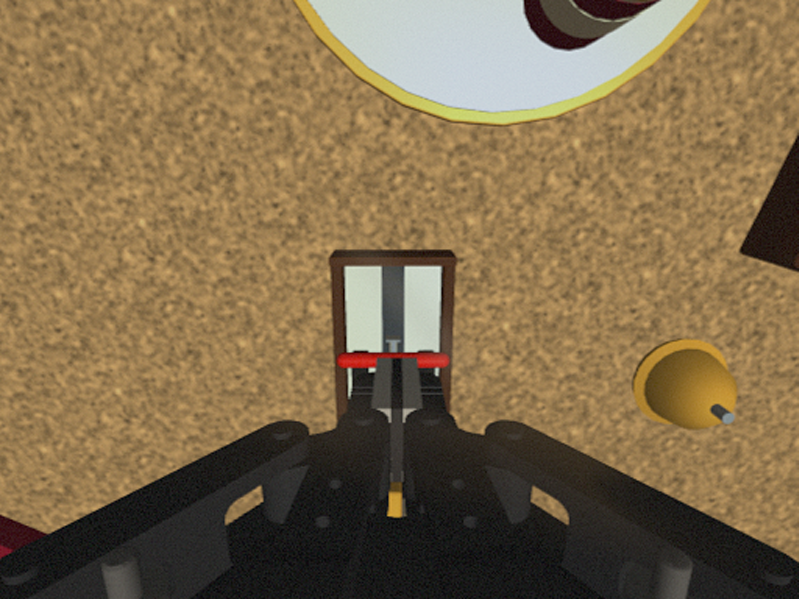

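Run:
```python
from h import *
for x,z in((339,.0787),(450,.0787),(393,.0787),(393,.096)):
    P=ray("wrist",((x+.5)/1.5625-.5,(360.5)/1.5625-.5),z)-O;print(P@ex,P@ey)
P=ray("wrist",((396+.5)/1.5625-.5,(500.5)/1.5625-.5),.098)-O;print(P@ex,P@ey)
```

```text
0.14066093822322884 0.031308388804973684
0.14006633372776636 -0.032523100695179046
0.1403718889426537 0.00027860975207755597
0.14785946749082124 0.0001558956534247742
0.060407577916211555 -0.0007782260793879269
```

Call:
{"fn": "drive_tool", "kwargs": {"moves": [[[-0.001,-0.0007,0.03],[0.002,0.002,0]],[[-0.001,-0.0007,0.03],[0.002,0.002,0]],[[-0.001,-0.0007,0.03],[0.002,0.001,0]],[[-0.001,-0.0006,0.028],[0.001,0.001,0]],[[0,0,0],[0,0,0]]]}}

```text
t: 7.12
tool_pos: [0.5416, 0.0318, 0.0598]
orientation: [180.0, 0.3, 105.8]
contact_force: [-0.6, 0.1, 0.0]
opening: 0.0001
```

Run:
```python
from h import *
where()
```

```text
lane 0.1619 0.0002 z 0.0598 rpy [180.    0.3 105.8] F 0.3 0.6 0.0 open 0.0001 t 7.125
```

Call:
{"fn": "drive_tool", "kwargs": {"moves": [[[-0.006,0,-0.001],[0,0,-0.008]],[[-0.006,0,-0.001],[0,0,-0.008]],[[-0.006,0,-0.001],[0,0,0]],[[-0.006,0,-0.001],[0,0,0]],[[-0.006,0,-0.001],[0,0,0]],[[-0.006,0,-0.001],[0,0,0]],[[-0.006,0,-0.001],[0,0,0]],[[-0.006,0,-0.001],[0,0,0]]]}}

```text
t: 8.12
tool_pos: [0.5588, -0.0186, 0.0727]
orientation: [179.7, 0.5, 106.7]
contact_force: [0.6, -0.7, -0.5]
opening: -0.0001
```

Run:
```python
from h import *
where()
```

```text
lane 0.1087 -0.0017 z 0.0727 rpy [179.7   0.5 106.7] F -0.9 -0.4 -0.5 open -0.0001 t 8.125
```

Call:
{"fn": "drive_tool", "kwargs": {"moves": [[[-0.005,0,0],[0,0,0]],[[-0.004,0,0],[0,0,0]],[[0.012,0,0],[0,0,0]],[[0.015,0,-0.01],[0,0,0]],[[0,0,-0.04],[0,0,0]],[[-0.0,0,-0.05],[0,0,0]],[[0,0,0],[0,0,0]]]}}

```text
t: 9.0
tool_pos: [0.5513, 0.0056, 0.1771]
orientation: [179.7, 0.4, 107.0]
contact_force: [-0.5, 0.2, -1.3]
opening: 0.0
```

Run:
```python
from h import *
where()
pickle.dump(cam("wrist"),open("w2.pkl","wb"))
snap("wrist","w2.png",None,1.56)
```

```text
lane 0.134 -0.0014 z 0.1771 rpy [179.7   0.4 107. ] F 0.3 0.4 -1.3 open 0.0 t 9.0
```

View pics/w2.png

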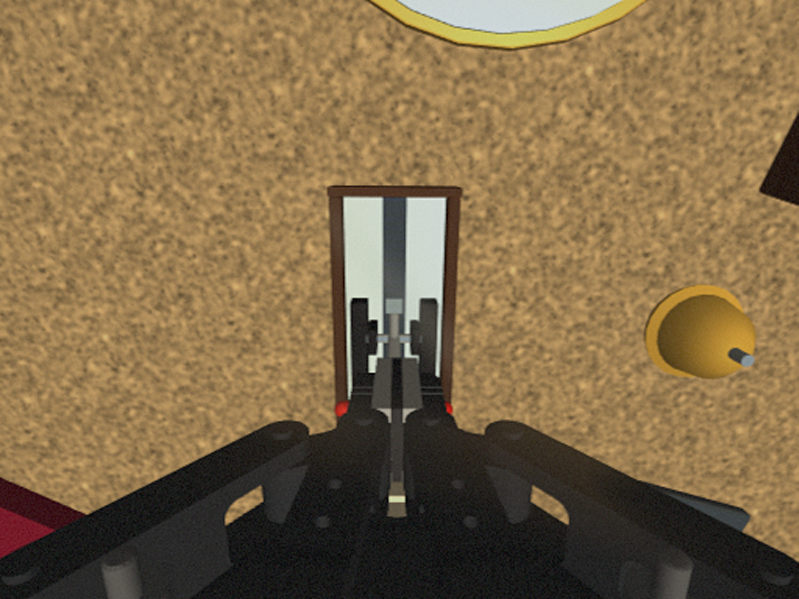

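Run:
```python
from h import *
c=pickle.load(open("w2.pkl","rb"))
for x,y,z in((394,338,.032),(342,409,.096),(395,189,.024)):
    P=rayc(c,((x+.5)/1.5625-.5,(y+.5)/1.5625-.5),z)-O;print(P@ex,P@ey)
plan((L(.052,0,.18),Y,3),(L(.052,0,.064),Y,4))
```

```text
0.096286666579615 0.0002728983908095013
0.07930008557734405 0.02827011735078406
0.19242161511071487 -0.00014226147014295365
[[[-0.0274,-0.0002,-0.0015],[0.001,0.002,0.001]],[[-0.0274,-0.0002,-0.0016],[0.001,0.002,0.002]],[[-0.0273,-0.0001,-0.0017],[0.001,0.002,0.001]],[[-0.0,0.0,0.029],[-0.0,-0.0,0.0]],[[-0.0,0.0,0.029],[-0.0,-0.0,0.0]],[[-0.0,0.0,0.029],[-0.0,-0.0,0.0]],[[-0.0,0.0001,0.029],[-0.0,-0.0,0.0]]] 7
```

Call:
{"fn": "drive_tool", "kwargs": {"moves": [[[-0.0274,-0.0002,0],[0.001,0.002,0.001]],[[-0.0274,-0.0002,0],[0.001,0.002,0.001]],[[-0.0273,-0.0002,0],[0.001,0.002,0.001]],[[0,0,0.025],[0,0,0]],[[0,0,0.025],[0,0,0]],[[0,0,0],[0,0,0]]], "jaw": -0.05}}

```text
t: 9.8
tool_pos: [0.57, -0.0708, 0.1191]
orientation: [-179.6, -0.2, 107.1]
contact_force: [-0.1, 0.3, -0.3]
opening: 0.0409
```

Run:
```python
from h import *
where()
plan((L(.052,0,.066),Y,3))
```

```text
lane 0.0555 0.0026 z 0.1191 rpy [-179.6   -0.2  107.1] F 0.3 0.0 -0.3 open 0.0409 t 9.8
[[[-0.0012,0.001,0.0177],[-0.003,-0.001,0.002]],[[-0.0012,0.0009,0.0177],[-0.002,-0.001,0.002]],[[-0.0012,0.0009,0.0176],[-0.003,-0.001,0.002]]] 3
```

Call:
{"fn": "drive_tool", "kwargs": {"moves": [[[-0.0012,0.001,0.0177],[-0.003,-0.001,0.002]],[[-0.0012,0.0009,0.0177],[-0.002,-0.001,0.002]],[[-0.001,0.0009,0.015],[-0.002,-0.001,0.002]],[[0,0,0],[0,0,0]]]}}

```text
t: 10.3
tool_pos: [0.5737, -0.0723, 0.0659]
orientation: [180.0, 0.0, 106.8]
contact_force: [0.5, 0.6, -0.2]
opening: 0.0406
```

Run:
```python
from h import *
where()
```

```text
lane 0.053 -0.0005 z 0.0659 rpy [180.    0.  106.8] F 0.4 -0.6 -0.2 open 0.0406 t 10.3
```

Call:
{"fn": "drive_tool", "kwargs": {"moves": [[[0,0,0],[0,0,0]],[[0,0,0],[0,0,0]],[[0,0,0],[0,0,0]],[[0.004,0,0],[0,0,0]],[[0.008,0,0],[0,0,0]],[[0.008,0,0],[0,0,0]],[[0.008,0,0],[0,0,0]]], "jaw": -1}}

```text
t: 11.18
tool_pos: [0.5657, -0.0455, 0.0666]
orientation: [179.9, 0.1, 106.7]
contact_force: [2.6, -1.6, -6.1]
opening: 0.0093
```

Run:
```python
from h import *
where()
```

```text
lane 0.081 -0.0006 z 0.0666 rpy [1.799e+02 1.000e-01 1.067e+02] F -2.2 -2.0 -6.1 open 0.0093 t 11.175
```

Call:
{"fn": "drive_tool", "kwargs": {"moves": [[[0.005,0,0.0005],[0,0,0]],[[0.005,0,0.0005],[0,0,0]],[[0.003,0,0],[0,0,0]],[[0.002,0,0],[0,0,0]]]}}

```text
t: 11.68
tool_pos: [0.5609, -0.0293, 0.0666]
orientation: [179.9, 0.1, 106.7]
contact_force: [0.8, -1.1, -0.6]
opening: 0.0092
```

Run:
```python
from h import *
where()
```

```text
lane 0.0978 -0.0007 z 0.0666 rpy [1.799e+02 1.000e-01 1.067e+02] F -1.3 -0.5 -0.6 open 0.0092 t 11.675
```

Call:
{"fn": "drive_tool", "kwargs": {"moves": [[[0.002,0,0],[0,0,0]],[[0.001,0,0],[0,0,0]]]}}

```text
t: 11.92
tool_pos: [0.56, -0.0263, 0.0666]
orientation: [179.9, 0.1, 106.7]
contact_force: [-0.7, -1.8, 0.5]
opening: 0.0092
```

Run:
```python
from h import *
where()
```

```text
lane 0.101 -0.0007 z 0.0666 rpy [1.799e+02 1.000e-01 1.067e+02] F -1.5 1.2 0.5 open 0.0092 t 11.925
```

Call:
{"fn": "drive_tool", "kwargs": {"moves": [[[0,0,0],[0,0,0]],[[0,0,-0.003],[0,0,0]],[[0.006,0,-0.003],[0,0,0]],[[0.006,0,0],[0,0,0]],[[0.006,0,0],[0,0,0]],[[0.006,0,0],[0,0,0]],[[0.006,0,0],[0,0,0]],[[0.006,0,0],[0,0,0]]], "jaw": -0.05}}

```text
t: 12.92
tool_pos: [0.5492, 0.0119, 0.0732]
orientation: [179.9, 0.1, 106.8]
contact_force: [-0.2, -0.6, 0.3]
opening: 0.0409
```

Run:
```python
from h import *
where()
```

```text
lane 0.1407 -0.0013 z 0.0732 rpy [1.799e+02 1.000e-01 1.068e+02] F -0.5 0.3 0.3 open 0.0409 t 12.925
```

Call:
{"fn": "drive_tool", "kwargs": {"moves": [[[0.006,0,0],[0,0,0]],[[0.003,0,0],[0,0,0]],[[-0.002,0,-0.03],[0,0,0]],[[0,0,-0.05],[0,0,0]],[[0,0,-0.05],[0,0,0]],[[0,0,-0.03],[0,0,0]]]}}

```text
t: 13.68
tool_pos: [0.5447, 0.0198, 0.2352]
orientation: [-179.8, -0.0, 106.9]
contact_force: [0.3, -0.5, 0.5]
opening: 0.0406
```

Run:
```python
from h import *
where()
plan(([.485,.12,.28],Y,3))
```

```text
lane 0.1495 0.0007 z 0.2352 rpy [-179.8   -0.   106.9] F -0.6 -0.1 0.5 open 0.0406 t 13.675
[[[0.0378,-0.0094,-0.0149],[-0.001,-0.0,0.001]],[[0.0377,-0.0094,-0.0149],[-0.001,-0.001,0.001]],[[0.0377,-0.0095,-0.0149],[-0.001,0.0,0.0]]] 3
```

Call:
{"fn": "drive_tool", "kwargs": {"moves": [[[0.038,-0.009,-0.015],[0,0,0]],[[0.038,-0.009,-0.015],[0,0,0]],[[0.034,-0.009,-0.015],[0,0,0]],[[0,0,0],[0,0,0]]], "jaw": 1}}

```text
t: 14.18
tool_pos: [0.4866, 0.1201, 0.2848]
orientation: [179.9, 0.1, 106.8]
contact_force: [0.5, -0.4, 0.2]
opening: 0.0855
```

Run:
```python
from h import *
print(arm.state()["tool_pos"])
pickle.dump(cam("wrist"),open("w3.pkl","wb"))
snap("wrist","w3.png",None,1.56)
snap("top","top3.png",(180,155,380,255),4)
```

```text
[0.4866237  0.12014457 0.28476935]
```

View pics/w3.png

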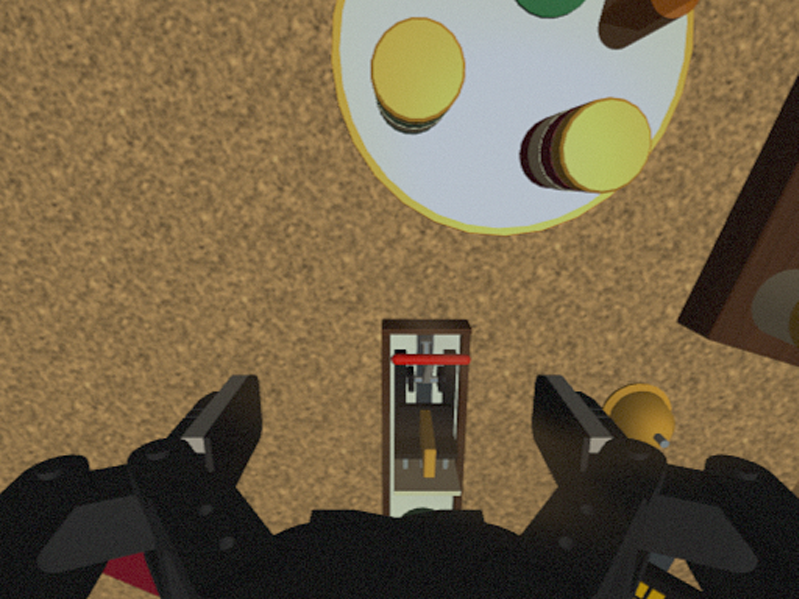

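View pics/top3.png

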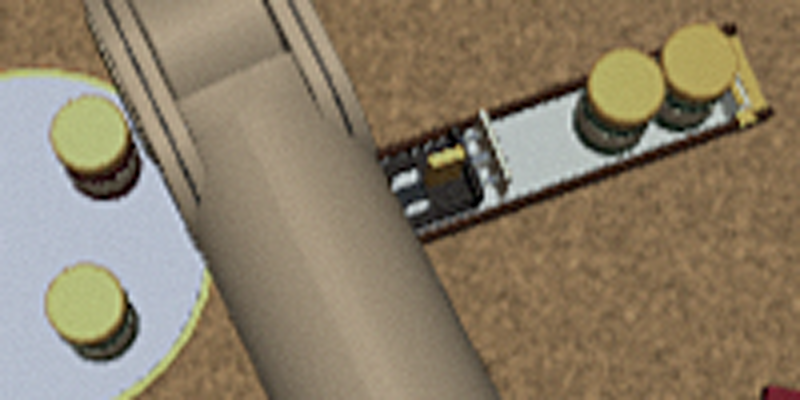

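Run:
```python
from h import *
c=pickle.load(open("w3.pkl","rb"))
g=lambda x,y,z:rayc(c,((x+.5)/1.5625-.5,(y+.5)/1.5625-.5),z)
for n,p in dict(bar=(431,359,.0787),fl=(431,359,.096),fin=(428,452,.098),press=(428,491,.082),end=(426,322,.024)).items():
    d=g(*p)-O;print(n,d@ex,d@ey)
def t(x,y,z): return ray("top",((x+.5)/4-.5+180,(y+.5)/4-.5+155),z)
for n,p in dict(back=(626,87,.113),front=(700,63,.113),press=(496,152,.06),pressT=(495,147,.082),fin=(446,157,.098)).items():
    d=t(*p)-O;print("top",n,d@ex,d@ey)
print("new",g(418,69,.115),"red",g(605,145,.115),np.linalg.norm(g(371,69,.115)-g(465,69,.115)))
plan(([.461,.246,.25],Y,4),([.461,.246,.15],Y,3))
```

```text
bar 0.18478192823492678 -0.0001630560715675888
fl 0.1920845163773812 0.001234159225988451
fin 0.11058400899163617 0.0021666326382098725
press 0.06025372737829467 0.00016821734801227044
end 0.19856152774171984 0.0008036454729676278
top back -0.04882363725791566 -0.0007981338442070788
top front -0.10935728471739352 0.0013279396986603592
top press 0.05426011912301229 0.0007020701010714283
top pressT 0.05724257405218198 0.0014759873634887578
top fin 0.09805718238920523 -0.0007748508565037621
new [0.46105422 0.24898852 0.115     ] red [0.58983254 0.24135456 0.115     ] 0.05808286920654719
[[[0.0328,0.0028,0.0083],[0.0,0.0,-0.001]],[[0.0328,0.0029,0.0083],[0.0,0.001,-0.001]],[[0.0328,0.0029,0.0083],[0.0,-0.0,-0.001]],[[0.0328,0.003,0.0083],[0.0,0.0,-0.001]],[[-0.0,-0.0,0.0333],[0.0,0.0,0.0]],[[-0.0,-0.0,0.0334],[0.0,0.0,0.0]],[[-0.0,-0.0,0.0333],[0.0,0.0,0.0]]] 7
```

Call:
{"fn": "drive_tool", "kwargs": {"moves": [[[0.033,0.003,0.008],[0,0,0]],[[0.033,0.003,0.008],[0,0,0]],[[0.033,0.003,0.008],[0,0,0]],[[0.03,0.003,0.008],[0,0,0]],[[0,0,0.033],[0,0,0]],[[0,0,0.033],[0,0,0]],[[0,0,0],[0,0,0]]]}}

```text
t: 15.15
tool_pos: [0.4662, 0.2382, 0.1773]
orientation: [-179.6, 0.1, 105.7]
contact_force: [-0.2, -0.2, 0.8]
opening: 0.0853
```

Run:
```python
from h import *
print(arm.state()["tool_pos"])
plan(([.4615,.248,.060],Y,4))
```

```text
[0.46615416 0.2381712  0.17731516]
[[[0.0027,-0.0003,0.0293],[-0.002,0.0,-0.005]],[[0.0027,-0.0003,0.0294],[-0.001,0.001,-0.004]],[[0.0027,-0.0003,0.0293],[-0.002,-0.0,-0.005]],[[0.0027,-0.0004,0.0293],[-0.002,0.0,-0.005]]] 4
```

Call:
{"fn": "drive_tool", "kwargs": {"moves": [[[0.0027,-0.0003,0.029],[-0.002,0,-0.005]],[[0.0027,-0.0003,0.029],[-0.001,0,-0.004]],[[0.0027,-0.0003,0.029],[-0.002,0,-0.005]],[[0.0027,-0.0003,0.026],[-0.001,0,-0.004]],[[0,0,0],[0,0,0]]]}}

```text
t: 15.78
tool_pos: [0.4679, 0.2452, 0.0663]
orientation: [179.8, 0.1, 106.2]
contact_force: [0.3, 0.1, 0.5]
opening: 0.085
```

Run:
```python
from h import *
print(arm.state()["tool_pos"])
plan(([.4615,.248,.060],Y,2))
```

```text
[0.46792109 0.24519497 0.06629646]
[[[0.0022,-0.0027,0.0031],[0.002,0.001,-0.005]],[[0.0023,-0.0027,0.0032],[0.002,0.001,-0.004]]] 2
```

Call:
{"fn": "drive_tool", "kwargs": {"moves": [[[0.0022,-0.0027,0.003],[0.002,0.001,-0.005]],[[0.0023,-0.0027,0.002],[0.002,0.001,-0.004]],[[0,0,0],[0,0,0]]]}}

```text
t: 16.15
tool_pos: [0.4636, 0.2483, 0.0646]
orientation: [179.8, -0.0, 106.7]
contact_force: [0.1, -0.2, 0.1]
opening: 0.0857
```

Run:
```python
from h import *
print(arm.state()["tool_pos"])
plan(([.4615,.248,.060],Y,1))
```

```text
[0.46358526 0.24834596 0.06455105]
[[[0.0003,-0.0021,0.0045],[0.004,-0.0,-0.002]]] 1
```

Call:
{"fn": "drive_tool", "kwargs": {"moves": [[[0,0,0],[0,0,0]],[[0,0,0],[0,0,0]],[[0,0,0],[0,0,0]]], "jaw": 0.2}}

```text
t: 16.52
tool_pos: [0.4638, 0.2484, 0.0656]
orientation: [179.7, 0.0, 106.7]
contact_force: [0.1, -0.0, -1.6]
opening: 0.0591
```

Run:
```python
from h import *
s=arm.state();print(s["tool_pos"],s["orientation"],s["opening"],s["contact_force"])
T=s["tool_pos"]
plan((T+[0,0,.14],Y,4),(L(.02,0,.2),Y,8))
```

```text
[0.46384393 0.24841689 0.06560701] [1.79715430e+02 2.73416907e-03 1.06655013e+02] 0.059114122923743094 [ 0.11230144 -0.0131081  -1.58344053]
[[[-0.0,0.0002,-0.035],[0.001,0.0,-0.0]],[[-0.0,0.0001,-0.035],[0.001,0.0,-0.001]],[[-0.0,0.0001,-0.035],[0.002,0.0,-0.0]],[[-0.0,0.0001,-0.035],[0.001,0.0,-0.001]],[[-0.0465,0.0015,0.0007],[-0.0,0.0,0.0]],[[-0.0464,0.0015,0.0007],[-0.0,0.0,0.0]],[[-0.0465,0.0015,0.0007],[-0.0,0.0,0.0]],[[-0.0465,0.0015,0.0007],[-0.0,0.0,0.0]],[[-0.0465,0.0016,0.0007],[-0.0,0.0,0.0]],[[-0.0464,0.0015,0.0007],[-0.0,0.0,0.0]],[[-0.0465,0.0015,0.0007],[-0.0,0.0,0.0]],[[-0.0465,0.0015,0.0007],[-0.0,0.0,0.0]]] 12
```

Call:
{"fn": "drive_tool", "kwargs": {"moves": [[[0,0,-0.035],[0.001,0,0]],[[0,0,-0.035],[0.001,0,0]],[[0,0,-0.035],[0.001,0,0]],[[0,0,-0.03],[0.001,0,0]],[[-0.046,0.0015,0],[0,0,0]],[[-0.046,0.0015,0],[0,0,0]],[[-0.046,0.0015,0],[0,0,0]],[[-0.046,0.0015,0],[0,0,0]],[[-0.046,0.0015,0],[0,0,0]],[[-0.046,0.0015,0],[0,0,0]],[[-0.04,0.0015,0],[0,0,0]],[[0,0,0],[0,0,0]]]}}

```text
t: 18.02
tool_pos: [0.5659, -0.0616, 0.2027]
orientation: [-179.9, 0.0, 106.8]
contact_force: [-0.8, 0.0, -2.3]
opening: 0.0585
```

Run:
```python
from h import *
where()
plan((L(.017,-.0007,.14),Y,5))
```

```text
lane 0.0655 0.0039 z 0.2027 rpy [-179.9    0.   106.8] F 0.3 0.8 -2.3 open 0.0585 t 18.025
[[[-0.0097,0.0009,0.0125],[-0.0,0.0,0.0]],[[-0.0097,0.001,0.0126],[-0.001,0.0,0.0]],[[-0.0097,0.0009,0.0125],[-0.0,0.0,0.0]],[[-0.0097,0.0009,0.0126],[-0.001,0.0,0.001]],[[-0.0097,0.001,0.0125],[-0.0,0.0,-0.0]]] 5
```

Call:
{"fn": "drive_tool", "kwargs": {"moves": [[[-0.012,0.001,0],[0,0,0]],[[-0.012,0.001,0],[0,0,0]],[[-0.012,0.001,0],[0,0,0]],[[-0.011,0.001,0],[0,0,0]],[[0,0,0.015],[0,0,0]],[[0,0,0],[0,0,0]]]}}

```text
t: 18.77
tool_pos: [0.584, -0.1059, 0.186]
orientation: [-179.8, -0.0, 107.0]
contact_force: [-0.5, 0.8, -2.3]
opening: 0.0589
```

Run:
```python
from h import *
where()
plan((L(.017,-.0007,.14),Y,3))
```

```text
lane 0.0179 -0.0007 z 0.186 rpy [-179.8   -0.   107. ] F 1.0 0.3 -2.3 open 0.0589 t 18.775
[[[-0.0003,0.0001,0.0153],[-0.001,-0.0,0.001]],[[-0.0003,-0.0,0.0154],[-0.001,-0.0,0.002]],[[-0.0003,0.0,0.0153],[-0.001,-0.001,0.001]]] 3
```

Call:
{"fn": "drive_tool", "kwargs": {"moves": [[[0,0,0.01],[-0.001,0,0.001]],[[0,0,0.01],[-0.001,0,0.001]],[[0,0,0.008],[0,0,0]],[[0,0,0],[0,0,0]]]}}

```text
t: 19.27
tool_pos: [0.5834, -0.1047, 0.1556]
orientation: [-179.9, -0.1, 106.9]
contact_force: [0.2, 0.1, -0.8]
opening: 0.059
```

Run:
```python
from h import *
where()
```

```text
lane 0.0192 -0.0005 z 0.1556 rpy [-1.799e+02 -1.000e-01  1.069e+02] F 0.1 -0.2 -0.8 open 0.059 t 19.275
```

Slow descent keeps drift small. Continue.

Call:
{"fn": "drive_tool", "kwargs": {"moves": [[[-0.001,0,0.01],[0,0,0]],[[-0.001,0,0.01],[0,0,0]],[[0,0,0.01],[0,0,0]],[[0,0,0.01],[0,0,0]],[[0,0,0.01],[0,0,0]],[[0,0,0.008],[0,0,0]],[[0,0,0],[0,0,0]]]}}

```text
t: 20.15
tool_pos: [0.5839, -0.1067, 0.0933]
orientation: [-179.9, -0.1, 106.9]
contact_force: [-0.3, 0.8, -1.3]
opening: 0.0592
```

Run:
```python
from h import *
where()
```

```text
lane 0.0171 -0.0004 z 0.0933 rpy [-1.799e+02 -1.000e-01  1.069e+02] F 0.9 0.1 -1.3 open 0.0592 t 20.15
```

Call:
{"fn": "drive_tool", "kwargs": {"moves": [[[0,0,0.008],[0,0,0]],[[0,0,0.007],[0,0,0]],[[0,0,0.005],[0,0,0]],[[0,0,0.003],[0,0,0]],[[0,0,0.002],[0,0,0]],[[0,0,0],[0,0,0]]]}}

```text
t: 20.9
tool_pos: [0.5844, -0.1067, 0.0672]
orientation: [-180.0, -0.1, 106.9]
contact_force: [0.6, 0.2, -1.4]
opening: 0.059
```

Run:
```python
from h import *
where()
```

```text
lane 0.0169 -0.0008 z 0.0672 rpy [-1.800e+02 -1.000e-01  1.069e+02] F 0.1 -0.7 -1.4 open 0.059 t 20.9
```

Call:
{"fn": "drive_tool", "kwargs": {"moves": [[[0,0,0.002],[0,0,0]],[[0,0,0.0015],[0,0,0]]]}}

```text
t: 21.15
tool_pos: [0.5847, -0.1068, 0.0639]
orientation: [180.0, -0.0, 106.9]
contact_force: [0.0, -0.2, -2.7]
opening: 0.0586
```

Run:
```python
from h import *
where()
```

```text
lane 0.0168 -0.0011 z 0.0639 rpy [180.   -0.  106.9] F -0.2 0.0 -2.7 open 0.0586 t 21.15
```

Call:
{"fn": "drive_tool", "kwargs": {"moves": [[[0,0,0.001],[0,0,0]],[[0,0,0.001],[0,0,0]]]}}

```text
t: 21.4
tool_pos: [0.5852, -0.1069, 0.0636]
orientation: [180.0, 0.0, 106.9]
contact_force: [-4.3, -0.5, 8.8]
opening: 0.0587
```

Run:
```python
from h import *
where()
```

```text
lane 0.0165 -0.0015 z 0.0636 rpy [180.    0.  106.9] F 0.8 4.3 8.8 open 0.0587 t 21.4
```

Call:
{"fn": "drive_tool", "kwargs": {"moves": [[[-0.002,0,-0.0005],[0,0,0]],[[-0.002,0,0],[0,0,0]],[[-0.002,0,0],[0,0,0]]]}}

```text
t: 21.78
tool_pos: [0.5871, -0.1129, 0.0642]
orientation: [179.9, 0.0, 106.9]
contact_force: [0.2, 0.1, -1.8]
opening: 0.059
```

Run:
```python
from h import *
where()
```

```text
lane 0.0102 -0.0017 z 0.0642 rpy [179.9   0.  106.9] F 0.0 -0.2 -1.8 open 0.059 t 21.775
```

Near contact and barely off the floor; release and rise.

Call:
{"fn": "drive_tool", "kwargs": {"moves": [[[0,0,0.0008],[0,0,0]],[[0,0,0],[0,0,0]]]}}

```text
t: 22.02
tool_pos: [0.5873, -0.1134, 0.0637]
orientation: [179.9, 0.1, 106.9]
contact_force: [-0.6, 0.2, -0.3]
opening: 0.0587
```

Call:
{"fn": "drive_tool", "kwargs": {"moves": [[[0,0,0],[0,0,0]],[[0,0,0],[0,0,0]],[[0,0,0],[0,0,0]],[[0,0,-0.02],[0,0,0]],[[0,0,-0.04],[0,0,0]],[[0,0,-0.04],[0,0,0]],[[0,0,0],[0,0,0]]], "jaw": 1}}

```text
t: 22.9
tool_pos: [0.5879, -0.1126, 0.171]
orientation: [179.8, 0.1, 107.0]
contact_force: [-0.5, -0.5, -0.9]
opening: 0.0856
```

Run:
```python
from h import *
where()
plan((L(.099,0,.17),Y,4))
```

```text
lane 0.0104 -0.0025 z 0.171 rpy [1.798e+02 1.000e-01 1.070e+02] F -0.3 0.6 -0.9 open 0.0856 t 22.9
[[[0.0222,-0.0005,0.0002],[0.001,0.0,0.001]],[[0.0221,-0.0006,0.0002],[0.001,0.001,0.001]],[[0.0222,-0.0006,0.0003],[0.001,0.0,0.001]],[[0.0221,-0.0006,0.0002],[0.001,0.001,0.001]]] 4
```

Call:
{"fn": "drive_tool", "kwargs": {"moves": [[[0.022,-0.0006,0],[0.001,0,0.001]],[[0.022,-0.0006,0],[0.001,0,0.001]],[[0.022,-0.0006,0],[0.001,0,0.001]],[[0.02,-0.0006,0],[0.001,0,0.001]],[[0,0,0.012],[0,0,0]],[[0,0,0.012],[0,0,0]],[[0,0,0.01],[0,0,0]],[[0,0,0],[0,0,0]]], "jaw": -0.05}}

```text
t: 23.9
tool_pos: [0.5567, -0.0251, 0.1323]
orientation: [-179.7, 0.0, 106.8]
contact_force: [0.5, -0.1, -0.1]
opening: 0.0407
```

Run:
```python
from h import *
where()
plan((L(.100,-0.0005,.066),Y,6))
snap("scene","sc4.png",(150,170,320,290),4)
```

```text
lane 0.1031 0.0022 z 0.1323 rpy [-179.7    0.   106.8] F -0.2 -0.5 -0.1 open 0.0407 t 23.9
[[[-0.0005,0.0005,0.0111],[-0.001,0.0,0.0]],[[-0.0005,0.0005,0.011],[-0.0,0.0,0.0]],[[-0.0005,0.0005,0.0111],[-0.001,0.0,0.0]],[[-0.0005,0.0004,0.011],[-0.001,0.0,0.001]],[[-0.0005,0.0005,0.0111],[-0.001,0.0,-0.0]],[[-0.0005,0.0004,0.011],[-0.0,0.0,-0.0]]] 6
```

View pics/sc4.png

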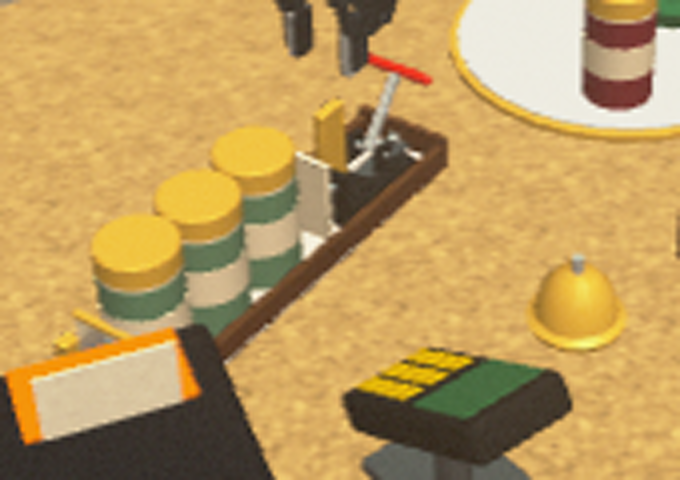

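Call:
{"fn": "drive_tool", "kwargs": {"moves": [[[-0.0005,0.0005,0.011],[-0.001,0,0]],[[-0.0005,0.0005,0.011],[-0.001,0,0]],[[-0.0005,0.0005,0.011],[-0.001,0,0]],[[-0.0005,0.0005,0.011],[0,0,0]],[[-0.0005,0.0005,0.011],[0,0,0]],[[0,0.0003,0.008],[0,0,0]],[[0,0,0],[0,0,0]]]}}

```text
t: 24.82
tool_pos: [0.5607, -0.0274, 0.0652]
orientation: [-180.0, 0.0, 106.7]
contact_force: [-0.0, -0.3, 0.9]
opening: 0.0408
```

Run:
```python
from h import *
where()
```

```text
lane 0.0997 -0.001 z 0.0652 rpy [-180.     0.   106.7] F -0.2 0.1 0.9 open 0.0408 t 24.825
```

Call:
{"fn": "drive_tool", "kwargs": {"moves": [[[0,0,0],[0,0,0]],[[0,0,0],[0,0,0]],[[0,0,0],[0,0,0]],[[-0.003,0,0],[0,0,0]],[[-0.004,0,0],[0,0,0]],[[-0.003,0,0],[0,0,0]]], "jaw": -1}}

```text
t: 25.58
tool_pos: [0.563, -0.0366, 0.0658]
orientation: [-179.9, -0.0, 106.8]
contact_force: [-0.6, 0.8, -0.6]
opening: 0.0091
```

Run:
```python
from h import *
where()
```

```text
lane 0.0903 -0.0006 z 0.0658 rpy [-179.9   -0.   106.8] F 0.9 0.3 -0.6 open 0.0091 t 25.575
```

Call:
{"fn": "drive_tool", "kwargs": {"moves": [[[-0.003,0,0],[0,0,0]],[[-0.003,0,0],[0,0,0]],[[-0.002,0,0],[0,0,0]]]}}

```text
t: 25.95
tool_pos: [0.5651, -0.0436, 0.0658]
orientation: [-179.9, -0.1, 106.8]
contact_force: [-4.0, 5.6, 0.4]
opening: 0.0092
```

Run:
```python
from h import *
where()
```

```text
lane 0.0829 -0.0006 z 0.0658 rpy [-1.799e+02 -1.000e-01  1.068e+02] F 6.5 2.2 0.4 open 0.0092 t 25.95
```

Call:
{"fn": "drive_tool", "kwargs": {"moves": [[[-0.003,0,0],[0,0,0]],[[-0.003,0,0],[0,0,0]],[[-0.002,0,0],[0,0,0]]]}}

```text
t: 26.32
tool_pos: [0.5665, -0.0485, 0.0658]
orientation: [-179.8, -0.3, 106.9]
contact_force: [-4.9, 5.6, 0.5]
opening: 0.0087
```

Run:
```python
from h import *
where()
```

```text
lane 0.0778 -0.0005 z 0.0658 rpy [-179.8   -0.3  106.9] F 6.8 3.1 0.5 open 0.0087 t 26.325
```

Call:
{"fn": "drive_tool", "kwargs": {"moves": [[[-0.002,0,0],[0,0,0]],[[-0.002,0,0],[0,0,0]]]}}

```text
t: 26.58
tool_pos: [0.567, -0.05, 0.0658]
orientation: [-179.8, -0.5, 107.0]
contact_force: [-4.9, 6.6, 0.6]
opening: 0.0094
```

Run:
```python
from h import *
where()
```

```text
lane 0.0763 -0.0005 z 0.0658 rpy [-179.8   -0.5  107. ] F 7.8 2.8 0.6 open 0.0094 t 26.575
```

Run:
```python
from h import *
plan((L(.071,-.0005,.0655),Y,2))
```

```text
[[[-0.0026,-0.0,0.0001],[-0.002,-0.004,0.003]],[[-0.0027,-0.0,0.0002],[-0.002,-0.005,0.002]]] 2
```

Call:
{"fn": "drive_tool", "kwargs": {"moves": [[[-0.004,0,0],[0,-0.003,0]],[[-0.004,0,0],[0,-0.003,0]],[[-0.004,0,0],[0,0,0]]]}}

```text
t: 26.95
tool_pos: [0.5689, -0.0566, 0.0658]
orientation: [-179.6, -0.5, 107.2]
contact_force: [-7.5, 8.4, 2.4]
opening: 0.0088
```

Run:
```python
from h import *
where()
```

```text
lane 0.0695 -0.0004 z 0.0658 rpy [-179.6   -0.5  107.2] F 10.2 4.8 2.4 open 0.0088 t 26.95
```

Call:
{"fn": "drive_tool", "kwargs": {"moves": [[[-0.001,0,0],[0,0,0]],[[0,0,0],[0,0,0]],[[0,0,0],[0,0,0]],[[0,0,-0.015],[0,0,0]],[[0,0,-0.03],[0,0,0]],[[0,0,-0.05],[0,0,0]],[[0,0,-0.05],[0,0,0]],[[0.05,0,-0.05],[0,0,0]],[[0.06,0,-0.03],[0,0,0]],[[0.06,0,0],[0,0,0]],[[0,0,0],[0,0,0]]], "jaw": -0.1}}

```text
t: 28.32
tool_pos: [0.5234, 0.0971, 0.2994]
orientation: [179.8, -0.2, 107.2]
contact_force: [0.7, -0.9, 0.5]
opening: 0.0386
```

Run:
```python
from h import *
where()
snap("top","top5.png",(180,155,380,255),4)
snap("scene","sc5.png",(150,170,320,290),4)
```

```text
lane 0.2297 -0.0012 z 0.2994 rpy [179.8  -0.2 107.2] F -1.1 -0.4 0.5 open 0.0386 t 28.325
```

View pics/top5.png

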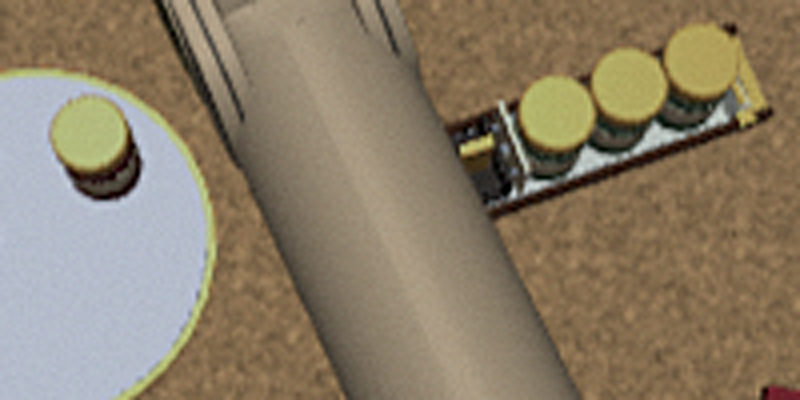

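View pics/sc5.png

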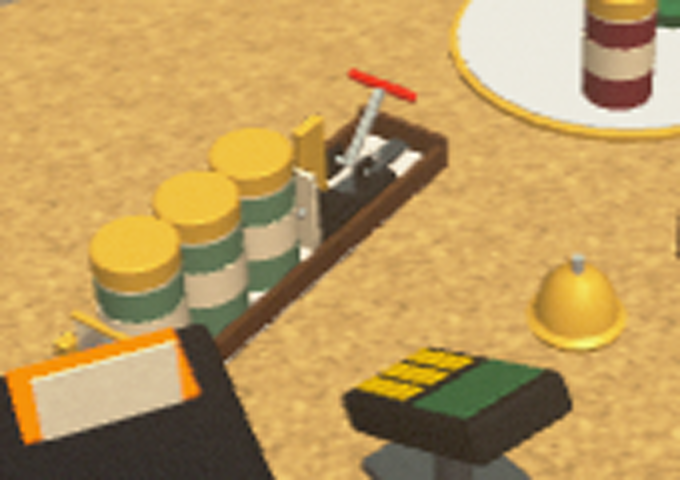

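Run:
```python
from h import *
def t(x,y,z): return ray("top",((x+.5)/4-.5+180,(y+.5)/4-.5+155),z)-O
for n,p in dict(new=(556,114,.113),back=(628,87,.113),front=(700,62,.113),fin=(477,147,.098)).items():
    d=t(*p);print(n,(d@ex).round(4),(d@ey).round(4))
f=t(477,147,.098)@ex-.044
for f in (.026,.031):
  print(f,"bar engaged/0.2/flipped/fin crop px",[((proj("scene",L(*q))+.5-[150,170])*4).round() for q in((f+.137,0,.0787),(f+.09+.0364,0,.087),(f+.073,0,.096),(f+.044,0,.098))])
where()
```

```text
new 0.0094 0.0004
back -0.0503 -0.0003
front -0.1097 0.0006
fin 0.0729 0.0002
0.026 bar engaged/0.2/flipped/fin crop px [array([379.,  89.]), array([371.,  86.]), array([328., 110.]), array([304., 127.])]
0.031 bar engaged/0.2/flipped/fin crop px [array([383.,  86.]), array([375.,  83.]), array([332., 107.]), array([308., 123.])]
lane 0.2244 -0.0012 z 0.2985 rpy [179.8  -0.2 106.8] F -1.1 -0.3 -0.8 open 0.0387 t 28.425
```

```bash
python3 -c "
from h import *
print(arm.sign_off())"
```

```text
the job is handed in; nothing more can be done
None
```

The lane is restocked and the job is handed in at about 28.4 s. It gave no verdict.

**What I did**
1. I drew the two older tins forward until I felt the fence, with its inner face at about x = -140 mm in the lane.
2. I flipped the pawl and slid the follower back about 48 mm, close to its rear stop. I re-engaged the pawl there, before placing the tin.
3. I lifted the new sage-green tin from the tray and set it down behind the older two.
4. I ran the follower up with the pawl engaged until it pushed back with about 10 N, then let go and moved clear.

**Last checks (camera)**
- **Tins:** all three stand upright. Their centres are at about -110, -50 and +9 mm along the lane, roughly 60 mm apart, so they touch one another and the fence.
- **Pawl:** the red bar lines up with the engaged position.
- **Follower:** it settled at about +29 mm after about 3 mm of slack. That leaves the presser about 10 mm compressed, or roughly 6 N by calculation; I didn't measure the force.
- **Other things:** the wine-red tin and the bell look untouched in the last pictures. The other items on the tray weren't fully in view at the end, but I felt no contact with them.

No check failed. Position estimates from the top and wrist cameras differed by 2–3 mm, and by up to about 6 mm for the follower when it was slid back.

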